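# Tighten the beer column's hold-down nut with a ratchet ring wrench

## Task

One hold-down nut of the beer column, the dome nut on the robot's side, is loose: pick up the ratchet ring wrench, seat its ring fully down over the nut, and tighten the nut clockwise by swinging the wrench to and fro, letting it slip on each way back, until the nut pulls clearly firm against its rubber seal. Stop there: forcing it much further crushes the seal. Leave the wrench sitting fully down on the nut, let go of it, and do not disturb the bottle, the jar or the steel pan.

Things in the scene. Friction and masses are not known exactly. Their poses are not given: they have to be found in the camera images.
- ring_centre (a point): Centre of the wrench's ring head, 12 mm above the wrench's flat underside. Steel head 64 mm across, 24 mm thick, with a hexagonal through-hole 28.8 mm across flats. The wrench's x axis points from handle to ring, z up. Ratchet of 10 deg clicks: turned clockwise from above it carries the hexagon along, turned back it slips. The hexagon's angle in the head is not known beforehand: turn it over the nut until it drops on.
- grip (a point): Grip point of the same wrench (about 0.5 kg): centre of its black handle, 110 mm from ring_centre along -x and 12 mm above the underside. The handle is a level bar 16 mm wide, 24 mm tall, from 72 to 194 mm behind the ring's axis. It starts lying flat on the counter.
- nut_centre (a point): On the axis of the fixed upright dome nut, 32 mm above the counter, half-way up its hexagon (27 mm across flats, 24 to 40 mm above the counter, 26.6 mm wide dome on top to 54 mm). ring_centre is at height 35 mm when fully down, 51 mm when resting crosswise on the hexagon. x axis points to the column, 135 mm beyond. The nut needs 1.5 to 2.2 rad, more than one stroke; it turns at 0.2 N m.
- seal (a joint): Turn (rad, clockwise) of the black rubber washer under the nut: 0 while the nut runs down, then dragged along with the nut once it is down. It starts to turn at 0.35 N m and stiffens by 2.5 N m per rad. Firm is above 0.08 rad (about 0.55 N m), crushed is above 0.4 rad (1.35 N m). When let go it may spring back to about 0.14 rad.
- oil: Bystander: green glass bottle, 56 mm across, 190 mm tall, standing; origin at the centre of its base.
- spice: Bystander: clear jar with a steel lid, 60 mm across, 100 mm tall, standing; origin at the centre of its base.
- pan: Bystander: open steel food pan, 170 by 105 mm, 80 mm tall; origin at the centre of its base.

How it is judged:
On the way, in this order (a step that is already met when the one before it is completed fails the run):
1. the wrench is lifted clear of the counter (height (world z) of ring_centre above 0.05 m), for 0.1 s.
2. the wrench's ring is fully down over the nut (horizontal distance between ring_centre and nut_centre below 0.005 m and height (world z) of ring_centre below 0.039 m and height (world z) of grip above 0.015 m), for 0.2 s.
3. the nut is tightened against its seal (value of joint seal above 0.08 rad and horizontal distance between ring_centre and nut_centre below 0.005 m and height (world z) of ring_centre below 0.041 m), for 0.1 s.
At the end, for the whole second after the job is handed in: The nut is firm: its seal stays turned by more than 0.06 rad (and was never turned past 0.4). The wrench sits on the nut, let go and at rest: ring_centre within 6 mm of the nut's axis and lower than 41 mm (value of joint seal above 0.06 rad and horizontal distance between ring_centre and nut_centre below 0.006 m and height (world z) of ring_centre below 0.041 m and linear speed of wrench below 0.02 m/s); the robot touches nothing.
It fails at once if the seal is crushed: overtightened (value of joint seal above 0.4 rad).
It fails at once if the bottle, the jar or the pan is moved by more than 30 mm (distance of any of oil, spice, pan from where it was at the start of the episode above 0.03 m).
It also fails if it takes over 67 s, if anything falls off the work surface, if the arm or the gripper's body presses on something with over 40 N, if the wrist force passes 120 N, or if a joint passes its speed limit or range.

## Robot

A 6-joint arm with a two-finger parallel gripper is mounted at the origin on the work surface. World frame = base frame: x ahead of the robot, y to its left, z up, the work surface at z = 0. Lengths are in m, angles in rad, forces in N, time in s.
With the tool pointing down it reaches from about 0.3 to 0.775 m from the base axis. Payload 14.6 kg.
Tool frame: the origin (TCP) lies at the centre of the arm's flange, where the gripper is bolted on; the fingertips stand 199 mm ahead of it and the grasp point (between the pads) lies 180 mm ahead of it; z points along the fingers, y is the line along which they close (so a half turn about z gives the same grasp; the last joint's range is limited). The gripper opens to 94 mm and grips with 3 to 60 N. Pads are 16 mm wide; open, the fingers measure 119 mm over their backs; the gripper's body (75 mm by 177 mm) begins 78 mm behind the grasp point.
Start: joints at [-1.407, 0.3, 1.521, -0, 1.321, -0.067], TCP at [0.126, -0.535, 0.405] pointing down, gripper open.
Joint ranges: [-3.03, 3.03], [-0.79, 2.21], [0.23, 2.52], [-1.04, 4.18], [0, 3.07], [-2.55, 2.55]. Speed limits (rad/s): [2.22, 2.22, 2.57, 3.14, 3.14, 3.14].

## Interface

Orientations are given as [roll, pitch, yaw] about the fixed x, y, z axes, in that order (R = Rz(yaw) Ry(pitch) Rx(roll)).
In Python, from station import ctrl gives the robot as it stands. The module is installed in compiled form; this text tells all that it offers.
- The arm moves only by the tool servo_tool, never from a script. Its argument "motion" is a list of rows, each a list of 5 numbers: the closure, from 0 (fully open) to 1 (shut), then the shift along the world's x, y, z in cm, then the turn about the world's z in degrees. A call has 1 to 20 rows; each row is the pose to reach, as a shift and turn from the pose commanded when the call began; what a row does not reach only later rows make up. A row lasts 1/8 s, in which the tool goes at most 62.5 mm and 10.7 degrees, less where a joint would pass 70% of its speed; a pose out of reach is approached as far as the arm can. A call with a gripper value outside its range is refused whole. The fingers move at their own pace and stop on an object; "squeeze" is the grip in N (left out, the last holds). Time passes only in rows, so rows that repeat a pose let the fingers close. It gives the time, the measured TCP pose, the force, the opening and the grip force at its end, in the units of the state.
- ctrl.get_obs(): the state, without advancing time (a new reading comes with each control period).
- ctrl.camera(name): name is "side" or "top"; returns a dict with "image" (384x512x3 uint8, red, green, blue), "fx", "fy", "cx", "cy" (pixels), "camera_from_world" (4x4, takes a point from world to camera coordinates). Camera axes: x right, y up, looking along -z (the intrinsics and any distortion apply to the point x, -y, -z); pixel columns grow to the right and rows downward; lengths in m; the calibration is good to about 2 mm. A picture is of the moment at which its call begins. There is no depth.
- ctrl.hand_in(): hands the job in; it is judged then, once.
The state is a dict: "time_s": time; "qpos": joint angles; "joint_vel": joint speeds; "tau": joint torques, N m; "ee_pos": TCP position; "eef_rot": TCP orientation; "force": force on the tool from outside, world axes, zero at the start; "moment": the same for the moment, N m; "grip_width": finger opening in m; "grip_force": force on a finger pad.
Only numpy, scipy, OpenCV 4.12 (cv2) and the standard library are available. Lean on these libraries where they do the work, as an engineer would, in place of code of your own. Each camera call takes 0.05 s, during which the arm holds its last target. There are 200 camera calls.

## Working session

There is one attempt and no reset: what is moved stays moved. The work goes in short steps, Python scripts to look and compute and a tool call to move; the robot and the scene stay as the last step left them, time stands still between calls to the robot, and variables do not carry over. Pictures are saved under pics/ and viewed, at most 10 in all, crops included, and the job is handed in when it is done.

Besides the shell and the picture viewer there is one more tool, called after ">>>" as name(argument=value, ...) on one line, values as JSON. servo_tool: Moves the arm, as the interface text tells. Its arguments: {"type":"object","properties":{"motion":{"type":"array","items":{"type":"array","items":{"type":"number"}}},"squeeze":{"type":"number"}},"required":["motion"]}

```bash
mkdir -p pics; cat > h.py <<'E'
import numpy as np,cv2
from station import ctrl
def shot(n,f,crop=None,s=1):
    c=ctrl.camera(n); im=c["image"][:,:,::-1]
    if crop: x0,y0,x1,y1=crop; im=im[y0:y1,x0:x1]
    cv2.imwrite("pics/"+f,cv2.resize(im,None,fx=s,fy=s,interpolation=cv2.INTER_CUBIC)); return c
def ray(c,u,v,z):
    M=np.array(c["camera_from_world"]);R=M[:3,:3];t=M[:3,3]
    d=R.T@np.array([(u-c["cx"])/c["fx"],-(v-c["cy"])/c["fy"],-1]);o=-R.T@t
    return o+d*(z-o[2])/d[2]
def proj(c,p):
    q=np.array(c["camera_from_world"])@np.r_[p,1]
    return c["cx"]+c["fx"]*q[0]/-q[2], c["cy"]-c["fy"]*q[1]/-q[2]
E
python3 - <<'E'
from h import *
for n in("top","side"):
    c=shot(n,n+"0.png",None,1.5); print(n,[k for k in c],c["fx"],c["cx"],c["cy"],np.round(c["camera_from_world"],3).tolist())
o=ctrl.get_obs();print(o)
E
```

```text
top ['image', 'fx', 'fy', 'cx', 'cy', 'camera_from_world'] 374.7690701569095 251.3511106141436 186.34411005473 [[0.017, -1.0, 0.02, -0.031], [0.995, 0.019, 0.096, -0.582], [-0.096, 0.019, 0.995, -0.935], [0.0, 0.0, 0.0, 1.0]]
side ['image', 'fx', 'fy', 'cx', 'cy', 'camera_from_world'] 365.56253813343545 250.94820348625717 191.41085398772105 [[-0.85, -0.527, -0.01, 0.485], [0.239, -0.402, 0.884, -0.209], [-0.47, 0.748, 0.468, -0.698], [0.0, 0.0, 0.0, 1.0]]
{'time_s': 0.1, 'qpos': array([-1.40660989e+00,  3.00411829e-01,  1.52153657e+00, -1.35185796e-07,
        1.32070991e+00, -6.66093698e-02]), 'joint_vel': array([-0.00048079, -0.00027139, -0.00185848, -0.00119266,  0.00060046,
        0.00173239]), 'tau': array([ 2.92861165e-03, -5.32645655e+01, -3.53282940e+01,  7.10223941e-02,
        2.34973856e-02, -5.89728961e-05]), 'ee_pos': array([ 0.12580025, -0.53538444,  0.40413756]), 'eef_rot': array([-3.14052935e+00, -7.07993965e-05,  2.30795801e-01]), 'force': array([ 0.15564453,  0.90375533, -0.26792996]), 'moment': array([-0.01916456,  0.01214884, -0.01676089]), 'grip_force': 0.0, 'grip_width': 0.09420299268082374}
```

View pics/top0.png

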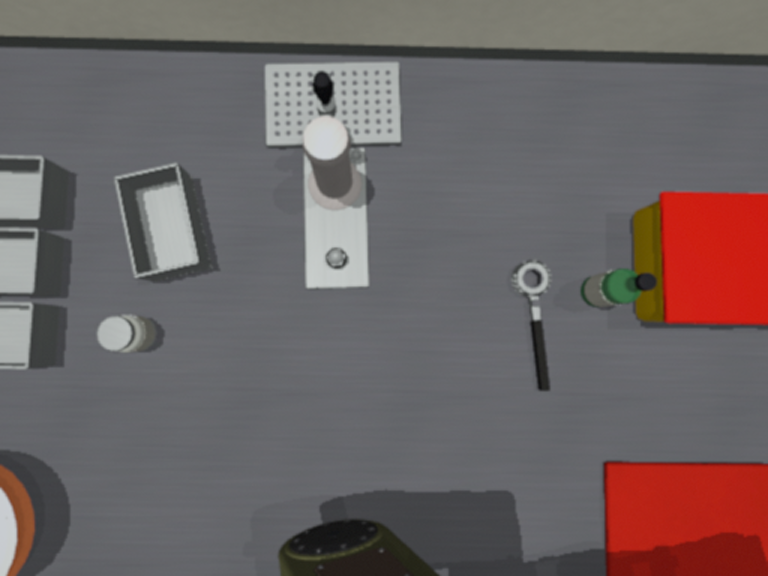

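View pics/side0.png

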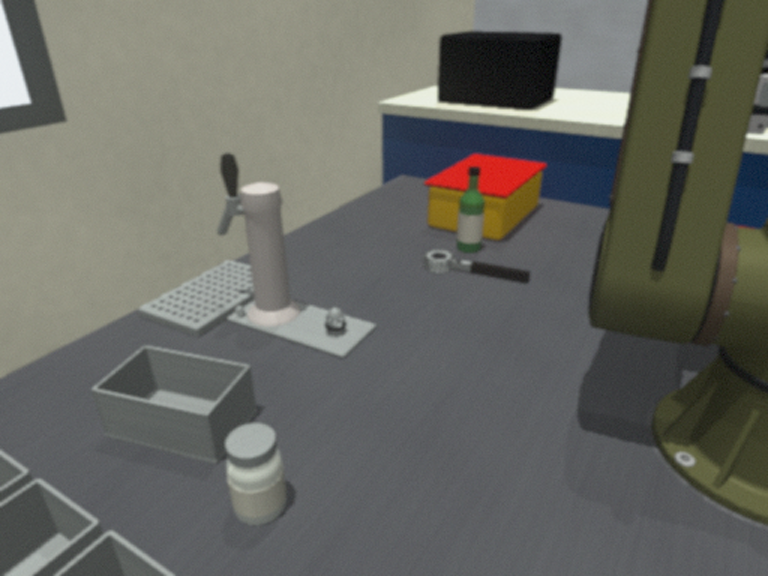

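The top picture shows the nut at about (336,258) in the 1.5x picture, the wrench's ring at (532,277), the handle end at (543,388) and the bottle next to the ring. Next, enlarged crops.

```bash
python3 - <<'E'
from h import *
def cr(n,x,y,w,h,s):
    im=ctrl.camera(n)["image"][y:y+h,x:x+w,::-1]; return cv2.resize(im,None,fx=s,fy=s,interpolation=cv2.INTER_CUBIC)
a=cr("top",335,165,50,100,6); b=cr("top",195,150,60,50,6); c=cr("side",275,160,83,37,6)[:222]; d=cr("side",205,190,60,50,6)
W=np.zeros((600,800,3),np.uint8); W[:600,:300]=a; W[:300,300:660]=b; W[300:522,300:798]=c
cv2.imwrite("pics/m1.png",W); cv2.imwrite("pics/m2.png",d)
E
```

```text
(no output)
```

View pics/m1.png

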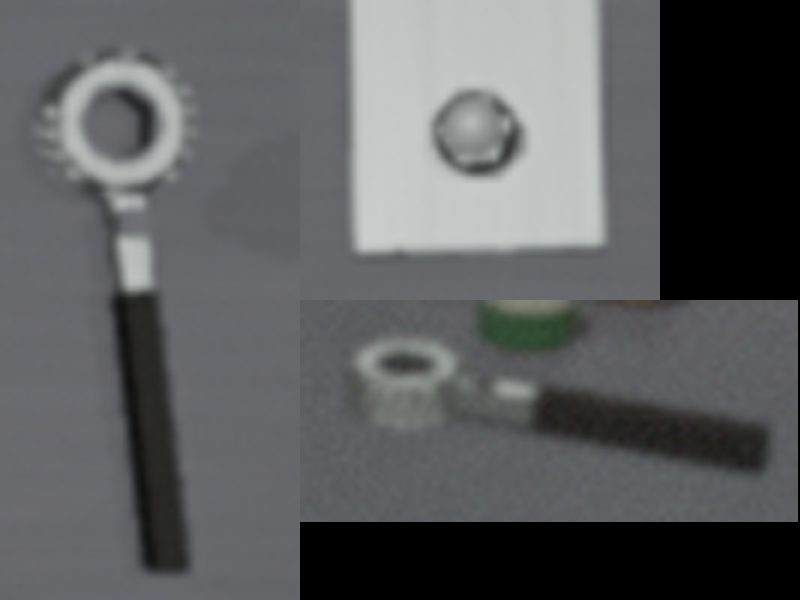

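View pics/m2.png

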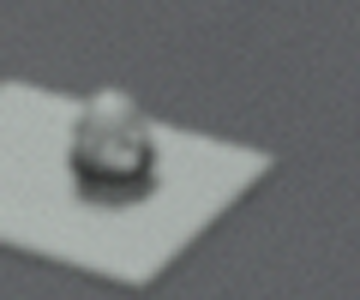

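The crops show the ring's top face centred at crop (123,122), the handle's top from (144,293) to (170,569), and the nut's hexagon and seal at about (178,132). In the side view the dome is at (110,90).

```bash
python3 - <<'E'
from h import *
c=ctrl.camera("top"); s=ctrl.camera("side")
T=lambda X,Y,x0,y0:(x0+(X+.5)/6-.5,y0+(Y+.5)/6-.5)
P=lambda c,X,Y,x0,y0,z:np.round(ray(c,*T(X,Y,x0,y0),z),4)
print("ring top",P(c,123,122,335,165,.024),"side",P(s,406-300,364-300,275,160,.024))
print("ring knurl",P(c,118,120,335,165,.012))
print("neck",P(c,135,265,335,165,.024))
for X,Y in((157,293),(188,568),(115,293),(143,568)):print("hand",P(c,X,Y,335,165,.024),P(c,X,Y,335,165,.0))
print("side handle top corners",[P(s,X-300,Y-300,275,160,.024) for X,Y in((540,388),(768,425))])
print("nut top",P(c,177,127,195,150,.04),P(c,178,133,195,150,.024),P(c,172,125,195,150,.050))
for z,X,Y in((.054,110,90),(.040,111,125),(.032,112,140),(.022,112,160)):print("nut side",z,P(s,X,Y,205,190,z))
print("plate",[P(c,X,Y,195,150,z) for X,Y,z in((55,250,.012),(305,245,.012),(55,250,.02),(305,245,.02))])
def cp(c):
    M=np.array(c["camera_from_world"]);return -M[:3,:3].T@M[:3,3]
print(cp(c),cp(s))
p=c["image"]
print("bottle base",P(s,528-300,335-300,275,160,0),"column top view base", ray(c,335/1.5,190/1.5,.02))
E
```

```text
ring top [ 0.592  -0.2896  0.024 ] side [ 0.59   -0.2841  0.024 ]
ring knurl [ 0.5941 -0.291   0.012 ]
neck [ 0.5303 -0.2942  0.024 ]
hand [ 0.5184 -0.3036  0.024 ] [ 0.5191 -0.3111  0.    ]
hand [ 0.402  -0.3156  0.024 ] [ 0.3998 -0.3234  0.    ]
hand [ 0.5181 -0.2855  0.024 ] [ 0.5188 -0.2925  0.    ]
hand [ 0.4017 -0.2964  0.024 ] [ 0.3995 -0.3037  0.    ]
side handle top corners [array([ 0.5164, -0.2926,  0.024 ]), array([ 0.4004, -0.3104,  0.024 ])]
nut top [0.6202 0.0502 0.04  ] [0.6198 0.0505 0.024 ] [0.6196 0.0517 0.05  ]
nut side 0.054 [0.6208 0.0523 0.054 ]
nut side 0.04 [0.6179 0.0568 0.04  ]
nut side 0.032 [0.6184 0.0559 0.032 ]
nut side 0.022 [0.6188 0.0561 0.022 ]
plate [array([0.5691, 0.1033, 0.012 ]), array([ 0.5734, -0.0051,  0.012 ]), array([0.5685, 0.1024, 0.02  ]), array([ 0.5727, -0.0051,  0.02  ])]
[ 0.4903111  -0.00225301  0.98702182] [0.13365126 0.69406708 0.51591478]
bottle base [ 0.5694 -0.4039  0.    ] column top view base [0.73974703 0.05603663 0.02      ]
```

>>> servo_tool(motion=[[0, 9, 6, 0, -2], [0, 18, 12, 0, -4], [0, 27, 18, 0, -6], [0, 36.7, 23.7, 0, -7.3], [0, 36.7, 23.7, 0, -7.3], [0, 36.7, 23.7, 0, -7.3], [0, 36.7, 23.7, -5, -7.3], [0, 36.7, 23.7, -10, -7.3], [0, 36.7, 23.7, -14, -7.3], [0, 36.7, 23.7, -14, -7.3], [0, 36.7, 23.7, -14, -7.3]], squeeze=60)

```text
time_s: 1.78
ee_pos: [0.4931, -0.2988, 0.2666]
eef_rot: [3.14, -0.002, 0.103]
force: [0.1, -0.9, 0.6]
grip_width: 0.0942
grip_force: 0.0
```

```bash
python3 - <<'E'
from h import *
a=ctrl.camera("top")["image"][120:270,290:440,::-1]; b=ctrl.camera("side")["image"][110:210,260:390,::-1]
W=np.zeros((400,800,3),np.uint8); W[:390,:390]=cv2.resize(a,(390,390),interpolation=2); W[:308,400:]=cv2.resize(b,(400,308),interpolation=2)
cv2.imwrite("pics/g1.png",W)
E
```

```text
(no output)
```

View pics/g1.png

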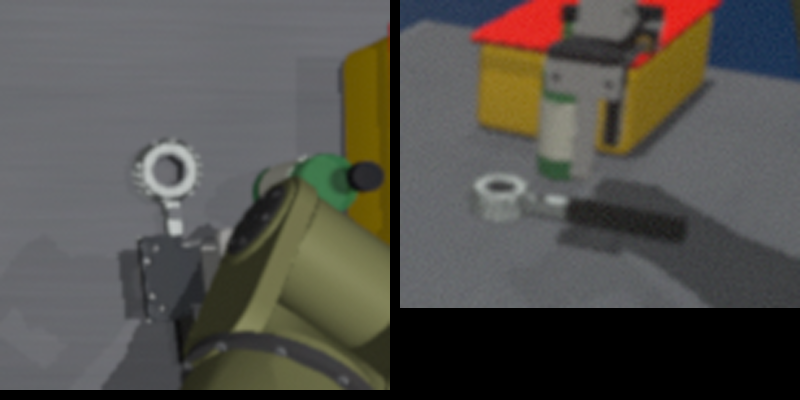

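The gripper is over the handle, centred on it, and clear of the bottle. I'll lower, grip and lift.

>>> servo_tool(motion=[[0, 0, 0, -3, 0], [0, 0, 0, -5, 0], [0, 0, 0, -6.3, 0], [0, 0, 0, -6.3, 0], [1, 0, 0, -6.3, 0], [1, 0, 0, -6.3, 0], [1, 0, 0, -6.3, 0], [1, 0, 0, -6.3, 0], [1, 0, 0, -6.3, 0], [1, 0, 0, -6.3, 0], [1, 0, 0, -6.3, 0], [1, 0, 0, -4, 0], [1, 0, 0, -1, 0], [1, 0, 0, 2, 0], [1, 0, 0, 4, 0], [1, 0, 0, 4, 0], [1, 0, 0, 4, 0]], squeeze=60)

```text
time_s: 4.0
ee_pos: [0.4927, -0.2983, 0.3036]
eef_rot: [-3.141, 0.001, 0.103]
force: [-0.1, -0.1, -0.1]
grip_width: 0.0002
grip_force: 0.0
```

```bash
python3 - <<'E'
from h import *
o=ctrl.get_obs();print(o["force"],o["moment"],o["ee_pos"])
a=ctrl.camera("top")["image"][120:270,290:440,::-1]; b=ctrl.camera("side")["image"][70:170,260:390,::-1]
W=np.zeros((400,800,3),np.uint8); W[:390,:390]=cv2.resize(a,(390,390),interpolation=2); W[:308,400:]=cv2.resize(b,(400,308),interpolation=2)
cv2.imwrite("pics/g2.png",W)
E
```

```text
[-0.07558832 -0.1268376  -0.11179522] [ 0.01141657  0.01668597 -0.03612241] [ 0.49265846 -0.29830747  0.30359895]
```

View pics/g2.png

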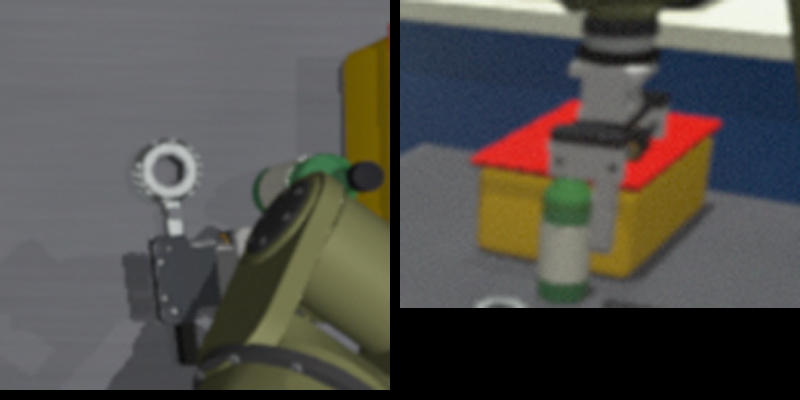

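The gripper came up empty and is shut, because it began to lift before the fingers had closed. The wrench has not moved. I'll reopen partly, lower, close, and check before lifting.

>>> servo_tool(motion=[[0.4, 0, 0, 0, 0], [0.4, 0, 0, 0, 0], [0.4, 0, 0, 0, 0], [0.4, 0, 0, 0, 0], [0.4, 0, 0, 0, 0], [0.4, 0, 0, 0, 0], [0.4, 0, 0, -4, 0], [0.4, 0, 0, -8, 0], [0.4, 0, 0, -10.1, 0], [0.4, 0, 0, -10.1, 0], [0.4, 0, 0, -10.1, 0], [0.4, 0, 0, -10.1, 0]])

```text
time_s: 5.6
ee_pos: [0.493, -0.2985, 0.2048]
eef_rot: [3.14, -0.001, 0.103]
force: [-0.1, 0.4, -0.3]
grip_width: 0.0564
grip_force: 0.0
```

>>> servo_tool(motion=[[1, 0, 0, 0, 0], [1, 0, 0, 0, 0], [1, 0, 0, 0, 0], [1, 0, 0, 0, 0], [1, 0, 0, 0, 0], [1, 0, 0, 0, 0], [1, 0, 0, 0, 0], [1, 0, 0, 0, 0]], squeeze=60)

```text
time_s: 6.6
ee_pos: [0.4928, -0.2984, 0.2036]
eef_rot: [-3.141, 0.0, 0.103]
force: [-1.2, 0.7, 0.7]
grip_width: 0.0158
grip_force: 60.0
```

>>> servo_tool(motion=[[1, 0, 0, 1, 0], [1, 0, 0, 3, 0], [1, 0, 0, 6, 0], [1, 0, 0, 9, 0], [1, 0, 0, 10, 0], [1, 0, 0, 10, 0], [1, 0, 0, 10, 0]])

```text
time_s: 7.48
ee_pos: [0.4926, -0.2983, 0.3023]
eef_rot: [-3.14, 0.002, 0.103]
force: [0.0, 0.4, -5.2]
grip_width: 0.0155
grip_force: 60.0
```

```bash
python3 - <<'E'
from h import *
o=ctrl.get_obs();print(o["force"],o["moment"],o["ee_pos"],o["grip_width"])
c=ctrl.camera("top");s=ctrl.camera("side")
a=c["image"][130:230,310:410,::-1]; b=s["image"][90:180,250:370,::-1]
W=np.zeros((600,800,3),np.uint8); W[:390,:390]=cv2.resize(a,(390,390),interpolation=2); W[:300,400:]=cv2.resize(b,(400,300),interpolation=2)
cv2.imwrite("pics/g3.png",W)
E
```

```text
[ 0.00570972  0.3995749  -5.16889502] [-0.05220765  0.29848806  0.00474174] [ 0.49261715 -0.29831139  0.30226938] 0.015548900755680564
```

View pics/g3.png

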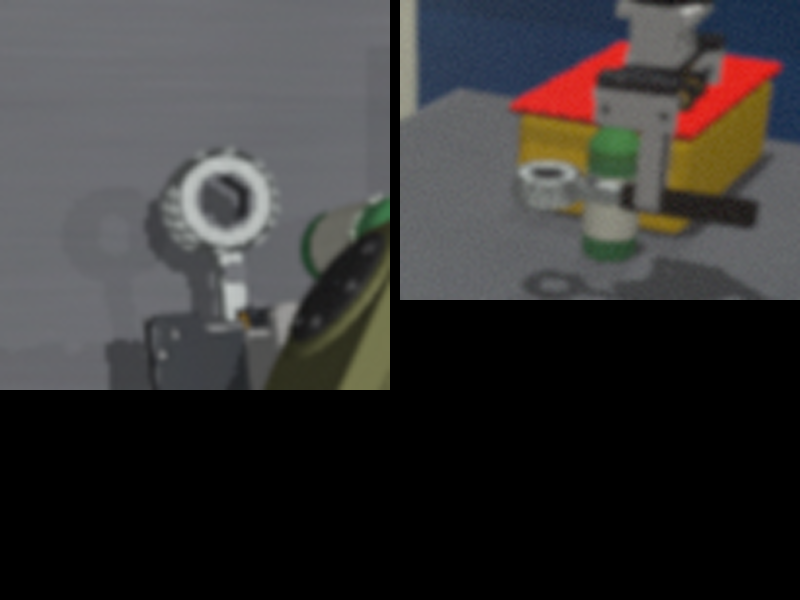

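The wrench is lifted and level. The ring's top face is at crop (227,203) in the top view and (548,176) in the side view.

```bash
python3 - <<'E'
from h import *
c=ctrl.camera("top");s=ctrl.camera("side")
r=ray(c,310+227.5/3.9-.5,130+203.5/3.9-.5,.1227);print(r, ray(s,250+148.5/3.333-.5,90+176.5/3.333-.5,.1227))
d=r[:2]-ctrl.get_obs()["ee_pos"][:2];print(d,np.hypot(*d),np.degrees(np.arctan2(d[1],d[0])))
# ellipse fit of bright ring face in top
g=cv2.cvtColor(c["image"],cv2.COLOR_RGB2GRAY)[165:195,350:385]
print(g.max(),np.median(g)); m=(g>185).astype(np.uint8);ys,xs=np.nonzero(m[:27]);print(len(xs),xs.min()+350,xs.max()+350,ys.min()+165,ys.max()+165)
E
```

```text
[ 0.58976512 -0.29019645  0.1227    ] [ 0.58389841 -0.27467096  0.1227    ]
[0.09698923 0.00819192] 0.0973345735475276 4.8278681037730395
192 108.0
60 358 377 171 190
```

>>> servo_tool(motion=[[1, 0, 4, 0, 0], [1, 1, 9, 0, 8], [1, 3, 14, 0, 17], [1, 5, 19, 0, 26], [1, 7, 24, 0, 35], [1, 7.8, 26.4, 0, 44], [1, 7.8, 26.4, 0, 54.1], [1, 7.8, 26.4, 0, 54.1], [1, 7.8, 26.4, 0, 54.1], [1, 7.8, 26.4, -3, 54.1], [1, 7.8, 26.4, -3, 54.1], [1, 7.8, 26.4, -3, 54.1]])

```text
time_s: 9.18
ee_pos: [0.571, -0.0347, 0.2745]
eef_rot: [3.141, -0.0, 1.046]
force: [-0.3, -1.1, -4.5]
grip_width: 0.0161
grip_force: 60.0
```

```bash
python3 - <<'E'
from h import *
o=ctrl.get_obs();print(o["force"],o["moment"],o["ee_pos"],o["eef_rot"])
c=ctrl.camera("top");s=ctrl.camera("side")
z=o["ee_pos"][2]-.203+.024
print("exp top of ring at nut",z,proj(c,[.62,.051,z]),proj(s,[.62,.051,z]))
a=c["image"][135:205,180:270,::-1]; b=s["image"][160:240,190:280,::-1]
W=np.zeros((400,800,3),np.uint8); W[:311,:400]=cv2.resize(a,(400,311),interpolation=2); W[:356,400:]=cv2.resize(b,(400,356),interpolation=2)
cv2.imwrite("pics/n1.png",W)
E
```

```text
[-0.33759252 -1.07015813 -4.47500007] [-0.27309718  0.05674314 -0.00695863] [ 0.57100742 -0.03466816  0.27452022] [ 3.14088813e+00 -3.00584118e-04  1.04596221e+00]
exp top of ring at nut 0.09552022241168659 (np.float64(222.52283030206544), np.float64(167.6462241652509)) (np.float64(222.7266622881891), np.float64(189.92636598633874))
```

View pics/n1.png

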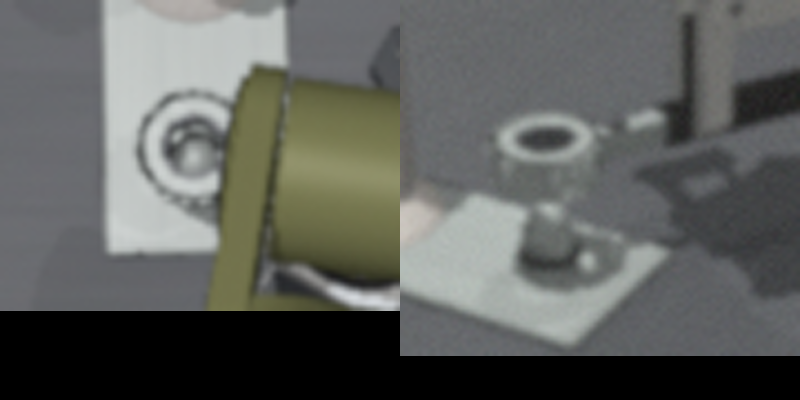

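The ring hangs over the nut within about 1–2 mm in both views: top (194,147), side (546,139). I'll lower it in small steps and watch the force.

>>> servo_tool(motion=[[1, 0, 0.1, -1, 0], [1, 0, 0.1, -2, 0], [1, 0, 0.1, -2.5, 0], [1, 0, 0.1, -2.8, 0], [1, 0, 0.1, -2.8, 0], [1, 0, 0.1, -2.8, 0]])

```text
time_s: 10.02
ee_pos: [0.5709, -0.0334, 0.2459]
eef_rot: [3.141, -0.0, 1.048]
force: [-0.8, -0.9, -3.6]
grip_width: 0.0156
grip_force: 60.0
```

>>> servo_tool(motion=[[1, 0, 0, -0.2, 0], [1, 0, 0, -0.4, 0], [1, 0, 0, -0.4, 0], [1, 0, 0, -0.4, 0]])

```text
time_s: 10.52
ee_pos: [0.5709, -0.0335, 0.242]
eef_rot: [3.141, -0.0, 1.048]
force: [-0.5, -1.0, -0.7]
grip_width: 0.0156
grip_force: 60.0
```

>>> servo_tool(motion=[[1, 0, 0, -0.2, 0], [1, 0, 0, -0.3, 0], [1, -0.72, 0.46, -0.3, -5], [1, -1.4, 0.98, -0.3, -10], [1, -2.03, 1.56, -0.3, -15], [1, -2.03, 1.56, -0.3, -15]])

```text
time_s: 11.28
ee_pos: [0.5502, -0.0174, 0.2381]
eef_rot: [-3.141, 0.001, 0.787]
force: [1.0, 0.4, -5.6]
grip_width: 0.0156
grip_force: 60.0
```

>>> servo_tool(motion=[[1, 0, 0, -0.3, 0], [1, 0, 0, -0.6, 0], [1, 0, 0, -0.9, 0], [1, 0, 0, -0.9, 0], [1, 0, 0, -0.9, 0]])

```text
time_s: 11.9
ee_pos: [0.5506, -0.0178, 0.2296]
eef_rot: [3.142, -0.0, 0.786]
force: [1.8, 3.8, -4.6]
grip_width: 0.0155
grip_force: 60.0
```

>>> servo_tool(motion=[[1, 0.05, 0.1, -0.2, 0], [1, 0.05, 0.1, -0.4, 0], [1, 0.05, 0.1, -0.4, 0], [1, 0.05, 0.1, -0.4, 0]])

```text
time_s: 12.4
ee_pos: [0.551, -0.0169, 0.2257]
eef_rot: [3.142, 0.0, 0.786]
force: [-0.8, -1.6, -2.8]
grip_width: 0.0157
grip_force: 60.0
```

```bash
python3 - <<'E'
from h import *
o=ctrl.get_obs();print(o["force"],o["moment"],o["ee_pos"],o["eef_rot"])
c=ctrl.camera("top");s=ctrl.camera("side")
for p in([.62,.051,.047],[.62,.051,.054]): print("exp",proj(c,p),proj(s,p))
a=c["image"][140:210,180:270,::-1]; b=s["image"][170:250,190:280,::-1]
W=np.zeros((400,800,3),np.uint8); W[:311,:400]=cv2.resize(a,(400,311),interpolation=2); W[:356,400:]=cv2.resize(b,(400,356),interpolation=2)
cv2.imwrite("pics/n2.png",W)
E
```

```text
[-0.84692388 -1.58164869 -2.80817044] [-0.29575466  0.24581834  0.03552382] [ 0.55097757 -0.01692314  0.22568643] [3.14158394e+00 1.37591342e-04 7.85710773e-01]
exp (np.float64(223.60284585847606), np.float64(170.43567461666248)) (np.float64(223.6042536015193), np.float64(206.8284831277934))
exp (np.float64(223.45388161693995), np.float64(170.0509316670535)) (np.float64(223.48030085771242), np.float64(204.44119446163944))
```

View pics/n2.png

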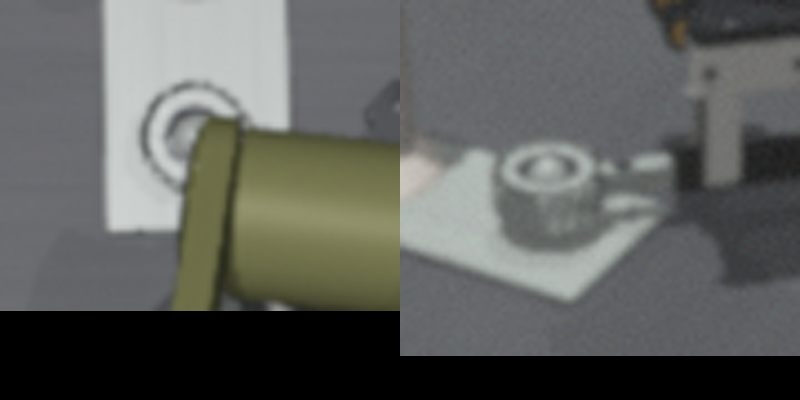

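The ring is fully down: in the side view the dome shows through it at (547,168), and the derived ring centre height is about 34.7 mm. First working stroke.

>>> servo_tool(motion=[[1, -0.6, 0.59, 0, -5], [1, -1.12, 1.27, 0, -10], [1, -1.58, 1.99, 0, -15], [1, -1.97, 2.75, 0, -20], [1, -2.3, 3.54, 0, -25], [1, -2.56, 4.35, 0, -30], [1, -2.74, 5.19, 0, -35], [1, -2.85, 6.04, 0, -40], [1, -2.89, 6.89, 0, -45], [1, -2.89, 6.89, 0, -45]])

```text
time_s: 13.75
ee_pos: [0.5217, 0.0528, 0.2256]
eef_rot: [-3.141, 0.002, 0.0]
force: [-5.0, 1.0, -0.6]
grip_width: 0.0157
grip_force: 60.0
```

```bash
cat >> h.py <<'E'
def tq(N=(.620,.052)):
    o=ctrl.get_obs();p=o["ee_pos"][:2]-N;F=o["force"];y=o["eef_rot"][2]
    R=p+.098*np.array([np.cos(y),np.sin(y)])
    print("t",round(o["time_s"],2),"yaw",round(np.degrees(y),1),"tau nut",round(o["moment"][2]+p[0]*F[1]-p[1]*F[0],3),"Mz",round(o["moment"][2],3),"F",F.round(1),"ring-N mm",(R*1e3).round(1),"z",o["ee_pos"][2].round(4),"j6",o["qpos"][5].round(2))
E
python3 -c "from h import *;tq()"
```

```text
t 13.75 yaw 0.0 tau nut 0.194 Mz 0.286 F [-5.   1.  -0.6] ring-N mm [-0.3  0.8] z 0.2256 j6 1.6
```

>>> servo_tool(motion=[[1, -0.02, 0.83, 0, -5], [1, 0.09, 1.66, 0, -10], [1, 0.27, 2.48, 0, -15], [1, 0.53, 3.29, 0, -20], [1, 0.86, 4.08, 0, -25], [1, 1.25, 4.84, 0, -30], [1, 1.71, 5.56, 0, -35], [1, 1.71, 5.56, 0, -35]])

```text
time_s: 14.75
ee_pos: [0.5388, 0.109, 0.2255]
eef_rot: [-3.142, 0.002, -0.61]
force: [-7.6, 8.3, 0.7]
grip_width: 0.0154
grip_force: 60.1
```

```bash
python3 -c "from h import *;tq()"
```

```text
t 14.75 yaw -35.0 tau nut 0.209 Mz 0.446 F [-7.6  8.3  0.7] ring-N mm [-0.9  0.8] z 0.2255 j6 2.31
```

>>> servo_tool(motion=[[1, -0.45, -0.62, 0, 5], [1, -0.84, -1.4, 0, 10], [1, -1.18, -2.2, 0, 15], [1, -1.63, -3.87, 0, 25], [1, -1.78, -5.6, 0, 35], [1, -1.63, -7.33, 0, 45], [1, -1.18, -9.0, 0, 55], [1, -0.45, -10.57, 0, 65], [1, 0.55, -12.0, 0, 75], [1, 1.77, -13.22, 0, 85], [1, 3.2, -14.22, 0, 95], [1, 3.2, -14.22, 0, 95]])

```text
time_s: 16.25
ee_pos: [0.5719, -0.0339, 0.2255]
eef_rot: [-3.142, -0.002, 1.05]
force: [2.4, 11.2, -3.1]
grip_width: 0.0157
grip_force: 60.1
```

```bash
python3 -c "from h import *;tq()"
```

```text
t 16.25 yaw 60.2 tau nut -0.065 Mz 0.27 F [ 2.4 11.2 -3.1] ring-N mm [ 0.7 -0.9] z 0.2255 j6 0.4
```

>>> servo_tool(motion=[[1, -0.7, 0.54, 0, -5], [1, -1.4, 1.06, 0, -10], [1, -2.04, 1.64, 0, -15], [1, -2.04, 1.64, 0, -15]])

```text
time_s: 16.75
ee_pos: [0.5507, -0.0177, 0.2258]
eef_rot: [-3.142, -0.0, 0.787]
force: [-0.1, 1.7, -2.6]
grip_width: 0.0151
grip_force: 60.0
```

```bash
python3 -c "from h import *;tq()"
```

```text
t 16.75 yaw 45.1 tau nut -0.001 Mz 0.124 F [-0.1  1.7 -2.6] ring-N mm [-0.1 -0.3] z 0.2258 j6 0.69
```

>>> servo_tool(motion=[[1, -0.58, 0.65, 0, -5], [1, -1.1, 1.33, 0, -10], [1, -1.1, 1.33, 0, -10]])

```text
time_s: 17.12
ee_pos: [0.5399, -0.0046, 0.2257]
eef_rot: [3.142, -0.0, 0.614]
force: [0.4, 3.2, -3.6]
grip_width: 0.0158
grip_force: 60.1
```

```bash
python3 -c "from h import *;tq()"
```

```text
t 17.12 yaw 35.2 tau nut 0.097 Mz 0.33 F [ 0.4  3.2 -3.6] ring-N mm [ 0.  -0.1] z 0.2257 j6 0.88
```

>>> servo_tool(motion=[[1, -0.46, 0.74, 0, -5], [1, -0.86, 1.5, 0, -10], [1, -0.86, 1.5, 0, -10]])

```text
time_s: 17.5
ee_pos: [0.5313, 0.0102, 0.2257]
eef_rot: [-3.142, 0.0, 0.441]
force: [-2.4, 1.4, -1.8]
grip_width: 0.0155
grip_force: 60.1
```

```bash
python3 -c "from h import *;tq()"
```

```text
t 17.5 yaw 25.2 tau nut 0.161 Mz 0.386 F [-2.4  1.4 -1.8] ring-N mm [-0. -0.] z 0.2257 j6 1.08
```

>>> servo_tool(motion=[[1, -0.33, 0.79, 0, -5], [1, -0.59, 1.61, 0, -10], [1, -0.59, 1.61, 0, -10]])

```text
time_s: 17.88
ee_pos: [0.5253, 0.0262, 0.2256]
eef_rot: [-3.141, 0.001, 0.266]
force: [-4.5, 1.3, -0.5]
grip_width: 0.0153
grip_force: 60.1
```

```bash
python3 -c "from h import *;tq()"
```

```text
t 17.88 yaw 15.2 tau nut 0.182 Mz 0.417 F [-4.5  1.3 -0.5] ring-N mm [-0.1 -0. ] z 0.2256 j6 1.28
```

>>> servo_tool(motion=[[1, -0.23, 0.83, 0, -5], [1, -0.35, 1.69, 0, -10], [1, -0.35, 1.69, 0, -10]])

```text
time_s: 18.25
ee_pos: [0.5219, 0.0431, 0.2256]
eef_rot: [-3.141, 0.001, 0.091]
force: [-3.9, 2.5, -1.1]
grip_width: 0.0153
grip_force: 60.1
```

```bash
python3 -c "from h import *;tq()"
```

```text
t 18.25 yaw 5.2 tau nut 0.145 Mz 0.429 F [-3.9  2.5 -1.1] ring-N mm [-0.5  0.1] z 0.2256 j6 1.49
```

>>> servo_tool(motion=[[1, -0.04, 0.86, 0, -5], [1, 0, 1.72, 0, -10], [1, 0, 1.72, 0, -10]])

```text
time_s: 18.62
ee_pos: [0.5218, 0.0604, 0.2255]
eef_rot: [-3.142, 0.001, -0.084]
force: [-7.0, 2.8, -0.2]
grip_width: 0.0153
grip_force: 60.1
```

```bash
python3 -c "from h import *;tq()"
```

```text
t 18.62 yaw -4.8 tau nut 0.223 Mz 0.439 F [-7.   2.8 -0.2] ring-N mm [-0.6  0.2] z 0.2255 j6 1.7
```

>>> servo_tool(motion=[[1, 0.05, 0.87, 0, -5], [1, 0.23, 1.72, 0, -10], [1, 0.23, 1.72, 0, -10]])

```text
time_s: 19.0
ee_pos: [0.5243, 0.0776, 0.2256]
eef_rot: [-3.141, 0.001, -0.258]
force: [-5.2, 4.1, -1.5]
grip_width: 0.0157
grip_force: 60.1
```

```bash
python3 -c "from h import *;tq()"
```

```text
t 19.0 yaw -14.8 tau nut 0.168 Mz 0.424 F [-5.2  4.1 -1.5] ring-N mm [-1.   0.6] z 0.2256 j6 1.91
```

>>> servo_tool(motion=[[1, 0.23, 0.83, 0, -5], [1, 0.56, 1.65, 0, -10], [1, 0.56, 1.65, 0, -10]])

```text
time_s: 19.38
ee_pos: [0.5299, 0.0941, 0.2255]
eef_rot: [3.141, 0.001, -0.433]
force: [-4.0, 2.9, -1.2]
grip_width: 0.0155
grip_force: 60.1
```

```bash
python3 -c "from h import *;tq()"
```

```text
t 19.38 yaw -24.8 tau nut 0.329 Mz 0.426 F [-4.   2.9 -1.2] ring-N mm [-1.1  1. ] z 0.2255 j6 2.11
```

>>> servo_tool(motion=[[1, 0.39, 0.76, 0, -5], [1, 0.39, 0.76, 0, -5]])

```text
time_s: 19.62
ee_pos: [0.5338, 0.1016, 0.2255]
eef_rot: [3.141, 0.001, -0.52]
force: [-5.8, 3.8, -0.6]
grip_width: 0.0155
grip_force: 60.2
```

```bash
python3 -c "from h import *;tq()"
```

```text
t 19.62 yaw -29.8 tau nut 0.472 Mz 0.511 F [-5.8  3.8 -0.6] ring-N mm [-1.2  0.9] z 0.2255 j6 2.21
```

>>> servo_tool(motion=[[1, 0.45, 0.72, 0, -5], [1, 0.45, 0.72, 0, -5]])

```text
time_s: 19.88
ee_pos: [0.5382, 0.1089, 0.2254]
eef_rot: [3.141, 0.001, -0.607]
force: [-7.3, 3.8, -0.3]
grip_width: 0.0155
grip_force: 60.2
```

```bash
python3 -c "from h import *;tq()"
```

```text
t 19.88 yaw -34.8 tau nut 0.637 Mz 0.531 F [-7.3  3.8 -0.3] ring-N mm [-1.3  1. ] z 0.2254 j6 2.31
```

>>> servo_tool(motion=[[1, 0.4, 0.55, 0, -4], [1, 0.4, 0.55, 0, -4], [1, 0.4, 0.55, 0, -4]])

```text
time_s: 20.25
ee_pos: [0.5423, 0.1144, 0.2256]
eef_rot: [-3.141, 0.001, -0.676]
force: [-4.9, 6.7, -1.1]
grip_width: 0.0155
grip_force: 60.1
```

```bash
python3 -c "from h import *;tq()"
```

```text
t 20.25 yaw -38.7 tau nut 0.275 Mz 0.487 F [-4.9  6.7 -1.1] ring-N mm [-1.2  1. ] z 0.2256 j6 2.39
```

```bash
cat >> h.py <<'E'
def tqa(n=8,N=(.620,.052)):
    v=[]
    for i in range(n):
        ctrl.camera("top");o=ctrl.get_obs();p=o["ee_pos"][:2]-N;F=o["force"];v.append([o["moment"][2]+p[0]*F[1]-p[1]*F[0],o["moment"][2],*F])
    print(np.round(np.mean(v,0),3),np.round(np.std(v,0),3))
E
python3 -c "from h import *;tqa()"
```

```text
[ 0.221  0.487 -4.532  7.05  -0.79 ] [0.048 0.023 0.416 0.413 0.583]
```

>>> servo_tool(motion=[[1, 0.25, 0.3, 0, -2]])

```text
time_s: 20.78
ee_pos: [0.5447, 0.1172, 0.2256]
eef_rot: [3.141, 0.001, -0.712]
force: [-6.1, 5.0, 0.4]
grip_width: 0.0153
grip_force: 60.1
```

```bash
python3 -c "from h import *;tq();tqa(3)"
```

```text
t 20.77 yaw -40.8 tau nut 0.47 Mz 0.451 F [-6.1  5.   0.4] ring-N mm [-1.1  1.2] z 0.2256 j6 2.43
[ 0.466  0.454 -6.03   5.085 -0.368] [0.042 0.036 0.308 0.018 0.12 ]
```

>>> servo_tool(motion=[[1, -0.6, -0.77, 0, 6], [1, -1.06, -1.49, 0, 11], [1, -1.45, -2.25, 0, 16], [1, -1.78, -3.04, 0, 21], [1, -2.03, -3.85, 0, 26], [1, -2.22, -4.69, 0, 31], [1, -2.33, -5.54, 0, 36], [1, -2.37, -6.39, 0, 41], [1, -2.33, -7.24, 0, 46], [1, -2.22, -8.09, 0, 51], [1, -2.22, -8.09, 0, 51], [1, -2.22, -8.09, 0, 51]])

```text
time_s: 22.42
ee_pos: [0.5226, 0.0363, 0.2257]
eef_rot: [3.141, -0.001, 0.174]
force: [0.3, -0.2, -3.6]
grip_width: 0.0157
grip_force: 60.0
```

```bash
python3 -c "from h import *;tq();tqa(3)"
```

```text
t 22.43 yaw 10.0 tau nut 0.046 Mz 0.024 F [ 0.3 -0.2 -3.6] ring-N mm [-0.9  1.3] z 0.2257 j6 1.4
[-0.000e+00  2.000e-03  1.311e+00  2.330e-01 -3.220e+00] [0.05  0.06  0.71  0.253 0.137]
```

>>> servo_tool(motion=[[1, -0.11, 0.85, 0, -5], [1, -0.15, 1.7, 0, -10], [1, -0.11, 2.55, 0, -15], [1, 0, 3.4, 0, -20]])

```text
time_s: 23.08
ee_pos: [0.5225, 0.0709, 0.2257]
eef_rot: [-3.142, -0.001, -0.177]
force: [3.7, -1.1, -3.4]
grip_width: 0.0158
grip_force: 60.0
```

```bash
sed -i 's/N=(.620,.052)/N=(.619,.0533)/' h.py; python3 -c "from h import *;tq();tqa(3)"
```

```text
t 23.07 yaw -10.1 tau nut 0.144 Mz 0.105 F [ 3.7 -1.1 -3.4] ring-N mm [-0.   0.3] z 0.2257 j6 1.81
[ 3.200e-02  3.000e-03  1.032e+00 -4.880e-01 -3.780e+00] [0.053 0.019 0.443 0.605 0.25 ]
```

>>> servo_tool(motion=[[1, 0.18, 0.84, 0, -5], [1, 0.18, 0.84, 0, -5]])

```text
time_s: 23.48
ee_pos: [0.5243, 0.0788, 0.2257]
eef_rot: [3.141, -0.0, -0.259]
force: [1.4, -1.5, -3.2]
grip_width: 0.0156
grip_force: 60.0
```

```bash
python3 -c "from h import *;tq();tqa(3)"
```

```text
t 23.48 yaw -14.8 tau nut 0.282 Mz 0.174 F [ 1.4 -1.5 -3.2] ring-N mm [0.  0.4] z 0.2257 j6 1.91
[ 0.184  0.219  1.863 -0.128 -2.849] [0.018 0.019 0.217 0.272 0.436]
```

>>> servo_tool(motion=[[1, 0.2, 0.65, 0, -4], [1, 0.2, 0.65, 0, -4]])

```text
time_s: 23.88
ee_pos: [0.5262, 0.0852, 0.2257]
eef_rot: [3.141, -0.0, -0.329]
force: [1.2, -2.4, -2.7]
grip_width: 0.0153
grip_force: 60.1
```

```bash
python3 -c "from h import *;tq();tqa(3)"
```

```text
t 23.88 yaw -18.9 tau nut 0.469 Mz 0.279 F [ 1.2 -2.4 -2.7] ring-N mm [-0.   0.2] z 0.2257 j6 1.99
[ 0.552  0.326  0.999 -2.781 -2.755] [0.032 0.03  0.684 0.289 0.585]
```

>>> servo_tool(motion=[[1, 0.19, 0.48, 0, -3], [1, 0.19, 0.48, 0, -3]])

```text
time_s: 24.28
ee_pos: [0.5281, 0.09, 0.2256]
eef_rot: [3.141, 0.0, -0.382]
force: [0.7, -4.4, -0.9]
grip_width: 0.0156
grip_force: 60.1
```

```bash
python3 -c "from h import *;tq();tqa(3)"
```

```text
t 24.27 yaw -21.9 tau nut 0.738 Mz 0.366 F [ 0.7 -4.4 -0.9] ring-N mm [-0.   0.2] z 0.2256 j6 2.05
[ 0.63   0.298  0.339 -3.789 -2.08 ] [0.029 0.017 0.244 0.116 0.309]
```

>>> servo_tool(motion=[[1, 0.21, 0.47, 0, -3], [1, 0.21, 0.47, 0, -3]])

```text
time_s: 24.68
ee_pos: [0.5302, 0.0948, 0.2256]
eef_rot: [3.141, 0.0, -0.435]
force: [-0.1, -4.0, -1.2]
grip_width: 0.0154
grip_force: 60.1
```

```bash
python3 -c "from h import *;tq();tqa(3)"
```

```text
t 24.68 yaw -24.9 tau nut 0.722 Mz 0.363 F [-0.1 -4.  -1.2] ring-N mm [0.1 0.3] z 0.2256 j6 2.11
[ 0.66   0.341  0.254 -3.705 -1.184] [0.043 0.035 0.583 0.63  0.45 ]
```

>>> servo_tool(motion=[[1, 0.23, 0.45, 0, -3], [1, 0.23, 0.45, 0, -3]])

```text
time_s: 25.08
ee_pos: [0.5324, 0.0994, 0.2256]
eef_rot: [3.141, 0.0, -0.487]
force: [-1.3, -3.8, -1.5]
grip_width: 0.0157
grip_force: 60.1
```

```bash
python3 -c "from h import *;tq();tqa(3)"
```

```text
t 25.07 yaw -27.9 tau nut 0.748 Mz 0.364 F [-1.3 -3.8 -1.5] ring-N mm [0.  0.2] z 0.2256 j6 2.17
[ 0.783  0.377 -1.416 -3.933 -0.433] [0.019 0.003 0.419 0.298 0.433]
```

The torque is a steady 0.78 N m, which puts the seal at about 0.17 rad, so the nut is clearly firm. I'll ease back slightly, let go and withdraw straight up.

>>> servo_tool(motion=[[1, -0.1, -0.2, 0, 1.3], [1, -0.2, -0.4, 0, 2.6], [1, -0.2, -0.4, 0, 2.6], [0.6, -0.2, -0.4, 0, 2.6], [0.4, -0.2, -0.4, 0, 2.6], [0.4, -0.2, -0.4, 0, 2.6], [0.4, -0.2, -0.4, 0, 2.6], [0.4, -0.2, -0.4, 0, 2.6], [0.4, -0.2, -0.4, 0, 2.6], [0.4, -0.2, -0.4, 0, 2.6], [0.4, -0.2, -0.4, 0, 2.6]])

```text
time_s: 26.6
ee_pos: [0.5305, 0.0954, 0.2256]
eef_rot: [3.142, 0.0, -0.443]
force: [0.3, -0.2, -0.8]
grip_width: 0.0561
grip_force: 0.0
```

>>> servo_tool(motion=[[0.4, 0, 0, 2, 0], [0.4, 0, 0, 5, 0], [0.4, 0, 0, 9, 0], [0.4, -4, 0, 13, 0], [0.4, -9, 0, 16, 0], [0.4, -13, 0, 16, 0], [0.4, -13, 0, 16, 0], [0.4, -13, 0, 16, 0]])

```text
time_s: 27.6
ee_pos: [0.401, 0.0954, 0.3858]
eef_rot: [-3.141, -0.001, -0.443]
force: [0.7, -1.0, -1.1]
grip_width: 0.0565
grip_force: 0.0
```

```bash
python3 - <<'E'
from h import *
o=ctrl.get_obs();print(o["force"],o["ee_pos"],o["time_s"])
c=ctrl.camera("top");s=ctrl.camera("side")
a=c["image"][100:250,150:350,::-1]; b=s["image"][160:260,170:303,::-1]
W=np.zeros((400,800,3),np.uint8); W[:300,:400]=cv2.resize(a,(400,300),interpolation=2); W[:300,400:]=cv2.resize(b,(400,300),interpolation=2)
cv2.imwrite("pics/f.png",W)
E
```

```text
[ 0.65095752 -1.04599226 -1.0650185 ] [0.40096181 0.0954003  0.38584915] 27.6
```

View pics/f.png

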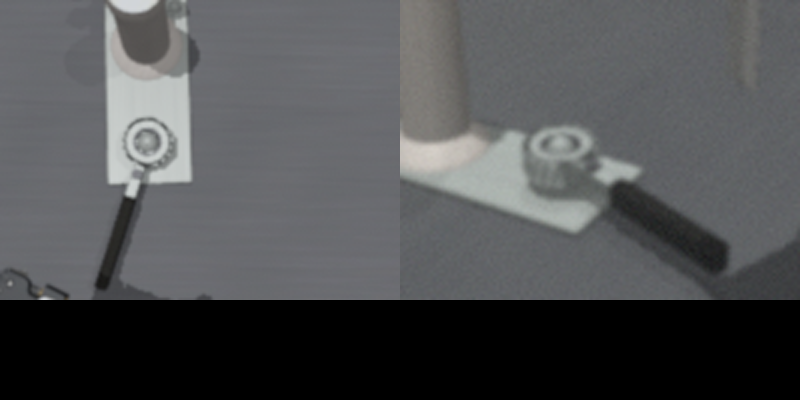

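The wrench sits on the nut with the dome showing through its ring: top (147,142), side (560,147). The gripper is clear of it.

```bash
python3 -c "from station import ctrl;print(ctrl.hand_in())"
```

```text
the job is handed in; nothing more can be done
None
```

I tightened the nut to about 0.78 N m, which puts the seal at an estimated 0.17 rad; the wrench is left on the nut and let go, the gripper is clear, and the job was handed in at about 28 s, but no verdict came back.

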